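Nest the terracotta cups on the turntable

ROBOT

A 6-joint arm with a two-finger parallel gripper is mounted at the origin on the work surface. World frame = base frame: x ahead of the robot, y to its left, z up, the work surface at z = 0. Lengths are in m, angles in degrees, forces in N, time in s.
With the tool pointing down it reaches from about 0.325 to 0.85 m from the base axis. Payload 15.5 kg.
Tool frame: the origin (TCP) lies midway between the tips of the shut fingers; the grasp point (between the pads) lies 19 mm behind it; z points along the fingers, y is the line along which they close (so a half turn about z gives the same grasp; the last joint's range is limited). The gripper opens to 91 mm and grips with 3 to 60 N. Pads are 32 mm wide; open, the fingers measure 118 mm over their backs; the gripper's body (76 mm by 178 mm) begins 60 mm behind the grasp point.
Start: joints at [-79.154, 28.281, 77.091, -0, 74.628, -5.472], TCP at [0.176, -0.6, 0.214] pointing down, gripper open.
Joint ranges: [-166.48, 166.48], [-47.26, 123.95], [12.59, 153.08], [-70.14, 250.14], [6.76, 159.57], [-176.63, 176.63]. Speed limits (degrees/s): [108.29, 108.29, 147.25, 172.46, 172.46, 172.46].

INTERFACE

Orientations are given as a 3x3 rotation matrix whose columns are the frame's x, y, z axes.
In Python, from bench import ctrl gives the robot as it stands. The module is installed in compiled form; this text tells all that it offers. Calls block until the motion is done:
- ctrl.goto(position, orientation): joint-space move of the TCP to a pose.
- ctrl.move_l(position, vel=0.15, ori=None, contact_N=None): straight line of the TCP; ori=None keeps the orientation; vel is the mean speed in m/s. With contact_N (N) it stops when the force on the tool has changed by that much, and returns True; else False.
- ctrl.movej(angles): joint-space move.
- ctrl.command_gripper(opening): opening from 0.0 (shut) to 1.0 (fully open); the grip force is fixed at half the most; returns when the fingers have stopped.
- ctrl.sleep(seconds).
- ctrl.ik(position, orientation): joint angles nearest the present ones, or None.
- ctrl.read_camera(name): name is "scene" or "top"; returns the picture (480x640x3 uint8, blue, green, red); there is no depth.
- ctrl.camera_params(name): a dict with "fx", "fy", "cx", "cy" (pixels), "pose" (4x4, takes a point from camera to world coordinates). Camera axes: x right, y up, looking along -z (the intrinsics and any distortion apply to the point x, -y, -z); pixel columns grow to the right and rows downward; lengths in m; the calibration is good to about 2 mm. A picture is of the moment at which its call begins. camera_params takes no time and is no camera call.
A pose or a line that the arm cannot do raises ctrl.MotionError and nothing moves.
- ctrl.sign_off(): hands the job in; it is judged then, once.
Readings, each from a call of its own:
- ctrl.current_t(): time.
- ctrl.current_q(): joint angles.
- ctrl.current_dq(): joint speeds.
- ctrl.current_effort(): joint torques, N m.
- ctrl.current_tool_pos(): TCP position.
- ctrl.current_eef_rot(): TCP orientation.
- ctrl.current_contact_force(): force on the tool from outside, world axes, zero at the start.
- ctrl.current_wrist_torque(): the same for the moment, N m.
- ctrl.current_grip_width(): opening from 0.0 (shut) to 1.0 (fully open).
- ctrl.current_grasp_force(): force on a finger pad.
Only numpy, scipy, OpenCV 4.12 (cv2) and the standard library are available. Lean on these libraries where they do the work, as an engineer would, in place of code of your own. Each camera call takes 0.05 s, during which the arm holds its last target. There are 200 camera calls.

TASK

Tidy the three terracotta cups into one nested stack on the cork turntable: take the two that stand on the crate and lower them gently, one after the other, into the one on the turntable, upright and fully home. Keep the turntable cup where it stands, do not drop the cups, and leave the white cup of the same shape alone.

Things in the scene. Friction and masses are not known exactly. Their poses are not given: they have to be found in the camera images.
- cup_one_mid (a point): A terracotta-brown cup upright on the crate's top: 80 mm tall, open, wall 3 mm, about 160 g. Top part: straight collar 64 mm across outside, 58 inside, from 50 mm above the foot up to the rim; below it a cone narrows to a 32 mm foot. Best gripped from above across the collar, fingertips not below the shoulder (50 mm), else they meet the cup it is nested in. Point: on its axis, 40 mm above the foot.
- cup_two_mid (a point): The other terracotta-brown cup upright on the crate's top, same shape and size. Nested in an equal cup, its cone goes in, the shoulder under its collar rests on the lower rim, and it stands 34 to 35 mm higher than the cup below, its whole collar showing. Point: on its axis, half-way up (40 mm above the foot); z up.
- cup_base_mid (a point): The terracotta-brown cup, same shape and size, standing loose on the cork turntable (190 mm across, top 30 mm above the crate's top, turns freely): bottom of the stack to be. Point: on its axis, half-way up (40 mm above the foot); z up.
- cup_white_mid (a point): A white cup of the same shape and size on the crate's top, to be left alone. Point: on its axis, half-way up (40 mm above the foot); z up.

How it is judged:
By the outcome, as a careful person would: the job done as asked, in the order asked, and still so for the second after the job is handed in, with the robot touching nothing.
It also fails if it takes over 51 s, if anything falls off the work surface, if the arm or the gripper's body presses on something with over 40 N, if the wrist force passes 120 N, or if a joint passes its speed limit or range.

## Working session

There is one attempt and no reset: what is moved stays moved. The work goes in short steps, each a Python script; the robot and the scene stay as the last script left them, time stands still between calls to the robot, and variables do not carry over. Pictures are saved under pics/ and viewed, at most 10 in all, crops included, and the job is handed in when it is done.

```bash
mkdir -p pics
python3 - <<'E'
from bench import ctrl
import cv2,numpy as np
np.set_printoptions(precision=4,suppress=True)
for n in("scene","top"):
    cv2.imwrite(f"pics/{n}0.png",ctrl.read_camera(n)); p=ctrl.camera_params(n); print(n,p)
print(ctrl.current_t(), ctrl.current_eef_rot())
E
```

```text
scene {'fx': 572.9094147489253, 'fy': 572.9094147489253, 'cx': 316.7407003480463, 'cy': 246.13519794912347, 'pose': array([[-0.7909, -0.4103,  0.454 ,  0.9325],
       [ 0.6117, -0.5103,  0.6044,  0.5431],
       [-0.0163,  0.7558,  0.6546,  0.6778],
       [ 0.    ,  0.    ,  0.    ,  1.    ]])}
top {'fx': 517.2661430335916, 'fy': 517.2661430335916, 'cx': 311.15411388710174, 'cy': 234.63739535566464, 'pose': array([[-0.0148,  0.985 , -0.1719,  0.3771],
       [-0.9994, -0.0198, -0.0272, -0.0105],
       [-0.0302,  0.1714,  0.9847,  1.0378],
       [ 0.    ,  0.    ,  0.    ,  1.    ]])}
0.1 [[ 0.9597  0.281  -0.0002]
 [ 0.281  -0.9597  0.001 ]
 [ 0.0001 -0.0011 -1.    ]]
```

View pics/scene0.png

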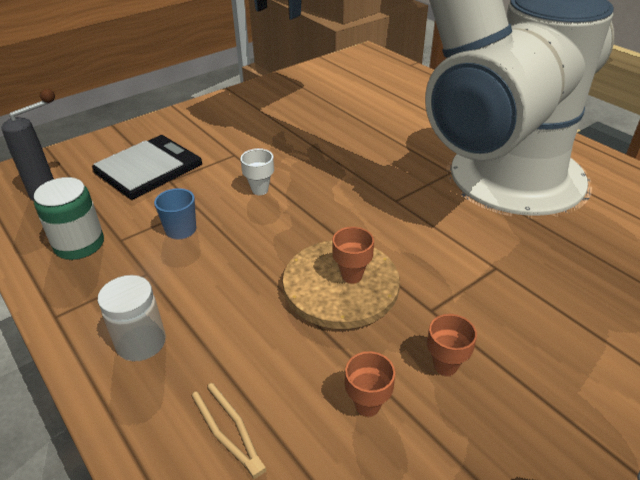

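View pics/top0.png

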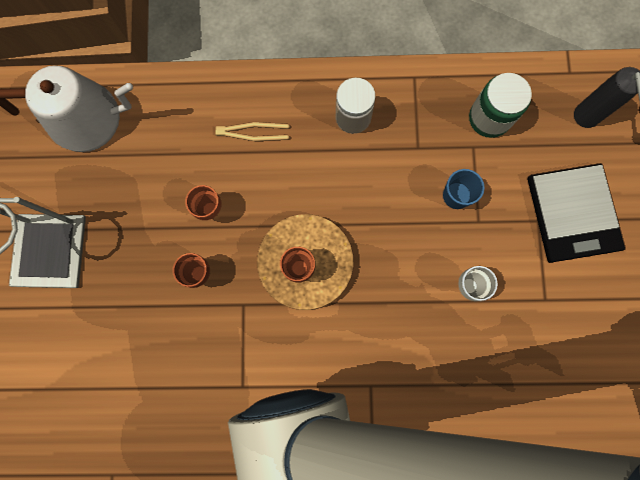

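The scene view shows the terracotta cups at about (352,253) on the turntable, (451,343) and (370,382). In the top view they are at (298,264), (191,270) and (203,202). The white cup is at (479,283) in the top view. I'll measure the rims by casting rays onto the rim plane.

```bash
cat > h.py <<'E'
from bench import ctrl
import cv2,numpy as np
from scipy.optimize import least_squares
np.set_printoptions(precision=4,suppress=True)
def cast(n,uv,z):
    p=ctrl.camera_params(n);T=p["pose"];uv=np.asarray(uv,float).reshape(-1,2)
    d=np.c_[(uv[:,0]-p["cx"])/p["fx"],-(uv[:,1]-p["cy"])/p["fy"],-np.ones(len(uv))]@T[:3,:3].T
    return (T[:3,3]+d*((z-T[2,3])/d[:,2])[:,None])[:,:2]
def mask(im):
    h=cv2.cvtColor(im,cv2.COLOR_BGR2HSV)
    m=(((h[...,0]<9)|(h[...,0]>174))&(h[...,1]>135)&(h[...,2]>35)).astype(np.uint8)*255
    return cv2.morphologyEx(m,cv2.MORPH_OPEN,np.ones((3,3)))
def blobs(m):
    c,_=cv2.findContours(m,cv2.RETR_EXTERNAL,cv2.CHAIN_APPROX_NONE)
    return [cv2.convexHull(x)[:,0] if 0 else x[:,0] for x in c if 350<cv2.contourArea(x)<4000]
def rim(n,c,z):
    """circle through the half of the outline that lies away from the camera: pure rim"""
    P=cast(n,c,z);cam=ctrl.camera_params(n)["pose"][:2,3]
    u=P.mean(0)-cam;u/=np.linalg.norm(u);x=np.r_[P.mean(0),.032]
    for _ in range(6):
        s=P[(P-x[:2])@u>0.004]
        x=least_squares(lambda x:np.hypot(*(s-x[:2]).T)-x[2],x,loss="soft_l1",f_scale=.001).x
    return x
E
python3 - <<'E'
from h import *
for n in("top","scene"):
    im=cv2.imread(f"pics/{n}0.png");m=mask(im);o=im.copy()
    for c in blobs(m):
        print(n,c.mean(0),cv2.boundingRect(c),"z80",rim(n,c,.08),"z110",rim(n,c,.11))
        cv2.drawContours(o,[c[:,None]],-1,(0,255,0),1)
    cv2.imwrite(f"pics/{n}_m.png",cv2.resize(o[170:310,150:350] if n=="top" else o[210:430,270:500],None,fx=2.6,fy=2.6,interpolation=0))
E
```

```text
(no output)
```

View pics/top_m.png

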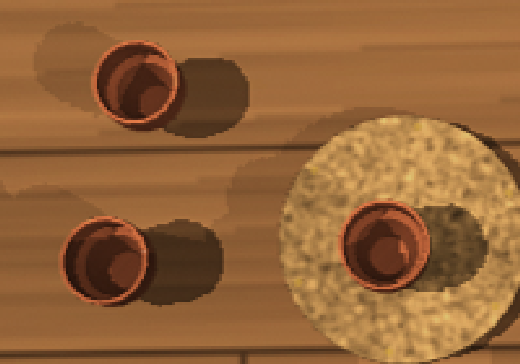

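The crop shows all three cups, with rims about 33 px across, but the mask found nothing. I'll check the colours.

Run:
```python
from h import *
im=cv2.imread("pics/top0.png");h=cv2.cvtColor(im,cv2.COLOR_BGR2HSV)
for r in (264,270,202): print([tuple(map(int,h[r,x])) for x in range({264:278,270:170,202:182}[r],{264:322,270:216,202:226}[r],3)])
im=cv2.imread("pics/scene0.png");h=cv2.cvtColor(im,cv2.COLOR_BGR2HSV)
print([tuple(map(int,h[382,x])) for x in range(335,405,4)])
```

```text
[(17, 147, 184), (9, 180, 153), (9, 178, 93), (10, 177, 59), (9, 178, 63), (9, 179, 84), (9, 178, 99), (9, 178, 102), (9, 178, 96), (9, 176, 177), (9, 182, 118), (10, 177, 186), (9, 176, 185), (16, 151, 108), (17, 150, 92)]
[(14, 161, 135), (10, 177, 170), (8, 174, 47), (9, 175, 86), (10, 176, 77), (9, 176, 58), (9, 177, 59), (9, 176, 58), (9, 180, 99), (9, 180, 99), (9, 181, 100), (9, 178, 96), (9, 183, 96), (11, 172, 52), (14, 161, 68), (13, 161, 68)]
[(13, 161, 136), (11, 172, 184), (10, 182, 66), (9, 177, 98), (9, 180, 116), (9, 181, 90), (9, 180, 65), (9, 174, 66), (9, 178, 66), (10, 182, 66), (10, 180, 58), (9, 181, 113), (9, 180, 116), (12, 167, 78), (14, 160, 89)]
[(14, 133, 96), (14, 133, 96), (16, 138, 94), (11, 163, 78), (10, 157, 197), (11, 158, 152), (10, 159, 160), (10, 157, 159), (10, 156, 157), (10, 156, 142), (10, 163, 117), (10, 167, 96), (7, 151, 91), (10, 156, 98), (10, 159, 204), (15, 139, 160), (14, 138, 163), (15, 136, 150)]
```

```bash
sed -i 's/h\[...,0\]<9/h[...,0]<12/; s/>135/>148/; s/c\[:,0\] if 0 else //' h.py; sed -i 's/cv2.convexHull(x)\[:,0\] if 0 else //' h.py
python3 - <<'E'
from h import *
for n in("top","scene"):
    im=cv2.imread(f"pics/{n}0.png");m=mask(im);o=im.copy()
    for c in blobs(m):
        print(n,c.mean(0),cv2.boundingRect(c),"z80",rim(n,c,.08),"z110",rim(n,c,.11))
        cv2.drawContours(o,[c[:,None]],-1,(0,255,0),1)
    cv2.imwrite(f"pics/{n}_m2.png",cv2.resize(o[170:310,150:350] if n=="top" else o[210:430,270:500],None,fx=2.6,fy=2.6,interpolation=0))
E
```

```text
top [190.2095 270.4   ] (173, 253, 37, 35) z80 [0.4844 0.2463 0.0296] z110 [0.4811 0.2382 0.0286]
top [297.2424 263.8384] (280, 247, 35, 35) z80 [0.4906 0.0431 0.0317] z110 [0.487  0.0415 0.0307]
top [204.1204 202.1481] (185, 185, 36, 35) z80 [0.6144 0.2254 0.0311] z110 [0.607  0.218  0.0302]
scene [369.767  380.4612] (345, 351, 50, 65) z80 [0.613  0.2229 0.029 ] z110 [0.629  0.2389 0.0275]
scene [452.0492 342.6393] (428, 314, 49, 62) z80 [0.4813 0.243  0.0289] z110 [0.504  0.258  0.0274]
scene [351.7887 253.6103] (333, 227, 41, 56) z80 [0.4612 0.0094 0.0281] z110 [0.4848 0.0362 0.0267]
```

View pics/scene_m2.png

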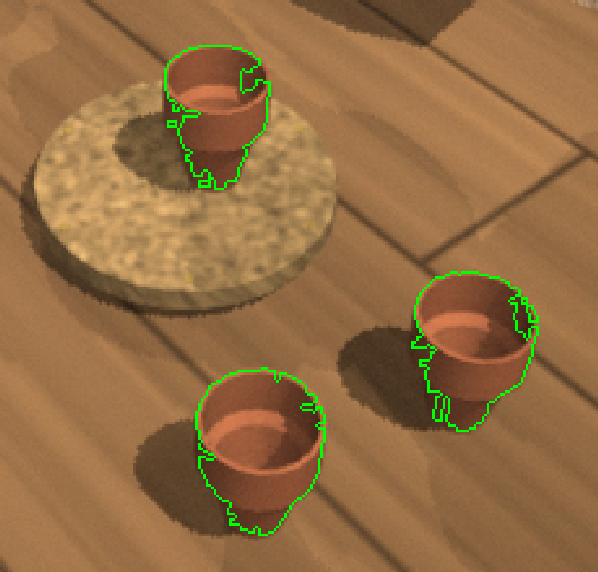

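The outlines follow the rims apart from a few notches. I'll refit on the hull with the radius fixed and triangulate the two views.

```bash
cat >> h.py <<'E'
def rimr(n,c,z,r=.0313):
    c=cv2.convexHull(c)[:,0]
    # densify hull
    c=np.vstack([np.linspace(a,b,max(2,int(np.hypot(*(b-a)))+1),endpoint=False) for a,b in zip(c,np.roll(c,-1,0))])
    P=cast(n,c,z);cam=ctrl.camera_params(n)["pose"][:2,3]
    x=P.mean(0);u=x-cam;u/=np.linalg.norm(u)
    for _ in range(8):
        s=P[(P-x)@u>0.0]
        f=least_squares(lambda x:np.hypot(*(s-x).T)-r,x,loss="soft_l1",f_scale=.0007);x=f.x
    return x,np.sqrt(np.mean((np.hypot(*(s-x).T)-r)**2))
E
python3 - <<'E'
from h import *
B={n:blobs(mask(cv2.imread(f"pics/{n}0.png"))) for n in("top","scene")}
for k,(i,j,z0) in dict(one=(0,1,.08),two=(2,0,.08),base=(1,2,.11)).items():
    for dz in(-.01,-.005,0,.005,.01):
        a,ea=rimr("top",B["top"][i],z0+dz);b,eb=rimr("scene",B["scene"][j],z0+dz)
        print(k,round(z0+dz,3),a,b,"diff mm",(b-a)*1e3,"rms mm",round(ea*1e3,2),round(eb*1e3,2))
# base of turntable + white
im=cv2.imread("pics/top0.png");h=cv2.cvtColor(im,cv2.COLOR_BGR2HSV)
m=cv2.inRange(h,(15,100,150),(24,190,255));m=cv2.morphologyEx(m,cv2.MORPH_CLOSE,np.ones((9,9)))
m[:200]=0;m[320:]=0
c=max(cv2.findContours(m,0,1)[0],key=cv2.contourArea)
for z in(.0,.03):
    P=cast("top",cv2.convexHull(c)[:,0],z);print("tt",z,cv2.minEnclosingCircle((P*1e3).astype(np.float32)))
print("white",cast("top",[479,281],.08))
E
```

```text
one 0.07 [0.4846 0.2483] [0.474  0.2399] diff mm [-10.6147  -8.3853] rms mm 0.43 0.32
one 0.075 [0.4839 0.2468] [0.478  0.2426] diff mm [-5.9386 -4.1829] rms mm 0.42 0.28
one 0.08 [0.4833 0.2452] [0.482  0.2452] diff mm [-1.262  0.01 ] rms mm 0.43 0.28
one 0.085 [0.4827 0.2437] [0.4861 0.2479] diff mm [3.4061 4.2077] rms mm 0.46 0.31
one 0.09 [0.4821 0.2421] [0.4901 0.2505] diff mm [8.0691 8.3997] rms mm 0.49 0.38
two 0.07 [0.6173 0.2282] [0.6078 0.2189] diff mm [-9.5659 -9.308 ] rms mm 0.37 0.23
two 0.075 [0.616  0.2269] [0.6107 0.2218] diff mm [-5.2805 -5.0374] rms mm 0.31 0.22
two 0.08 [0.6146 0.2255] [0.6136 0.2247] diff mm [-1.0046 -0.7542] rms mm 0.26 0.25
two 0.085 [0.6132 0.2241] [0.6165 0.2276] diff mm [3.2716 3.5277] rms mm 0.22 0.32
two 0.09 [0.6118 0.2227] [0.6194 0.2305] diff mm [7.5496 7.8046] rms mm 0.19 0.41
base 0.1 [0.4884 0.0421] [0.4783 0.0314] diff mm [-10.0443 -10.7093] rms mm 0.48 0.58
base 0.105 [0.4876 0.0418] [0.4824 0.0362] diff mm [-5.1669 -5.598 ] rms mm 0.46 0.64
base 0.11 [0.4868 0.0414] [0.4865 0.0409] diff mm [-0.2304 -0.533 ] rms mm 0.45 0.7
base 0.115 [0.486 0.041] [0.4907 0.0456] diff mm [4.6934 4.5364] rms mm 0.45 0.77
base 0.12 [0.4852 0.0407] [0.4948 0.0503] diff mm [9.6195 9.5985] rms mm 0.47 0.85
tt 0.0 ((513.0927734375, 39.5764045715332), 126.27442169189453)
tt 0.03 ((509.1627197265625, 38.129669189453125), 122.62430572509766)
white [[ 0.4519 -0.2906]]
```

Both views agree to about 1 mm, with rims at z = 0.080, 0.080 and 0.110 as expected, so the crate's top is z = 0. Cups: A (0.4827, 0.2452), B (0.6141, 0.2251), base (0.4867, 0.0412). Next I'll pick A.

```bash
cat >> h.py <<'E'
BASE=np.array([.4867,.0412])
R0=np.array([[1,0,0],[0,-1,0],[0,0,-1.]]);R1=np.diag([-1,-1,1.])@R0
def pick(xy,R):
    ctrl.goto([*xy,.19],R);ctrl.move_l([*xy,.055],vel=.1)
    ctrl.command_gripper(0);print("grip",ctrl.current_grip_width()*91,"mm",ctrl.current_grasp_force(),ctrl.current_tool_pos())
    ctrl.move_l([*xy,.25],vel=.15);print("lifted",ctrl.current_grip_width()*91,ctrl.current_grasp_force(),ctrl.current_t())
E
python3 - <<'E'
from h import *
A=[.4827,.2452]
qs=[ctrl.ik([*A,.19],R) for R in(R0,R1)];print(qs)
R=min((R for R,q in zip((R0,R1),qs) if q is not None),key=lambda R:abs(np.array(ctrl.ik([*A,.19],R))[5]))
print(R);pick(A,R)
ctrl.goto([*BASE,.25],R);print(ctrl.current_tool_pos(),ctrl.current_contact_force(),ctrl.current_t())
for n in("top","scene"): cv2.imwrite(f"pics/{n}1.png",ctrl.read_camera(n))
E
```

```text
[array([ 20.6094,  23.0805,  90.714 ,  -0.    ,  66.2055, 110.6094]), array([ 20.6094,  23.0805,  90.714 ,  -0.    ,  66.2055, -69.3906])]
[[-1.  0.  0.]
 [ 0.  1.  0.]
 [ 0.  0. -1.]]
grip 63.57205132135441 mm 30.000821202993393 [0.4828 0.2452 0.0551]
lifted 63.865536197346614 29.993865145370364 6.7333
[0.4867 0.0414 0.2498] [ 0.8733  0.0288 -2.6688] 7.5667
```

View pics/scene1.png

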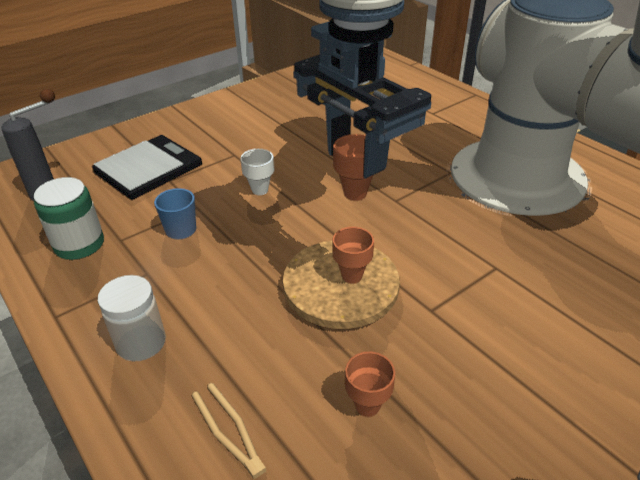

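The cup is held upright over the base, with its foot at about (357,198) and the base cup undisturbed at (352,250). Now I'll lower it slowly and stop on contact.

```bash
cat >> h.py <<'E'
def lower(xy,zhome):
    ctrl.move_l([*xy,zhome+.045],vel=.12);f0=np.array(ctrl.current_contact_force())
    hit=ctrl.move_l([*xy,zhome-.003],vel=.02,contact_N=3)
    p=np.array(ctrl.current_tool_pos());print("hit",hit,"above home mm",(p[2]-zhome)*1e3,p,"dF",np.array(ctrl.current_contact_force())-f0,ctrl.current_t())
def snap(k):
    for n in("top","scene"): cv2.imwrite(f"pics/{n}{k}.png",ctrl.read_camera(n))
E
python3 - <<'E'
from h import *
lower(BASE,.1195);snap(2)
E
```

```text
hit True above home mm -0.9770080207431309 [0.4868 0.0412 0.1185] dF [-0.1483 -0.394   7.8567] 10.5917
```

Contact came at the nested height with almost no lateral force, so the cup is home. I'll release it, retreat and check.

```bash
cat >> h.py <<'E'
def release(xy,R):
    ctrl.command_gripper(1.0);p=ctrl.current_tool_pos()
    ctrl.move_l([p[0],p[1],.27],vel=.12);print("t",ctrl.current_t())
E
python3 - <<'E'
from h import *
release(BASE,R1)
ctrl.goto([.6141,.2251,.24],R1);ctrl.sleep(.1);snap(3);print(ctrl.current_t())
B={n:blobs(mask(cv2.imread(f"pics/{n}3.png"))) for n in("top","scene")}
for n in B:
    for c in B[n]: print(n,cv2.boundingRect(c),rimr(n,c,.1445),rimr(n,c,.08))
E
```

```text
t 12.7083
13.8083
top (279, 244, 36, 38) (array([0.4863, 0.0408]), np.float64(0.0004948985285268656)) (array([0.4967, 0.0457]), np.float64(0.000746771950767945))
top (185, 186, 36, 34) (array([0.5958, 0.2081]), np.float64(0.0012886165757632184)) (array([0.614 , 0.2255]), np.float64(0.0007117246431941436))
scene (345, 352, 50, 64) (array([0.6511, 0.2622]), np.float64(0.0015968840230459586)) (array([0.6138, 0.2248]), np.float64(0.00040888956051480493))
scene (340, 233, 34, 50) (array([0.5202, 0.1035]), np.float64(0.009627073799756978)) (array([0.4684, 0.0439]), np.float64(0.008803519025119938))
```

View pics/scene3.png

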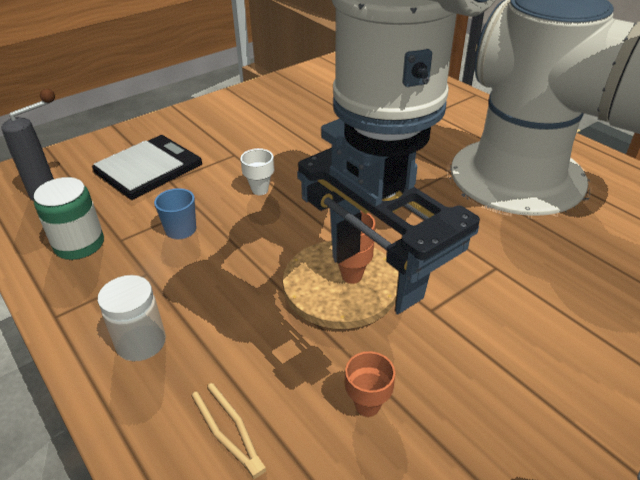

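The stack stands upright on the turntable at about (355,250), partly hidden behind the gripper. From the top view its rim is at (0.4863, 0.0408), as planned, and cup B at (370,382) hasn't moved. Next is cup B.

Run:
```python
from h import *
pick([.6139,.2252],R1)
T=[.4866,.0411]
ctrl.goto([*T,.25],R1);snap(4)
lower(T,.1537);snap(5)
```

```text
grip 63.369408448462806 mm 29.997233105823398 [0.614  0.2252 0.0551]
lifted 63.602910255545 29.992432524450123 17.6167
hit True above home mm -1.176545701148085 [0.4866 0.0411 0.1525] dF [-0.7602 -0.0124  6.5863] 21.2583
```

View pics/scene5.png

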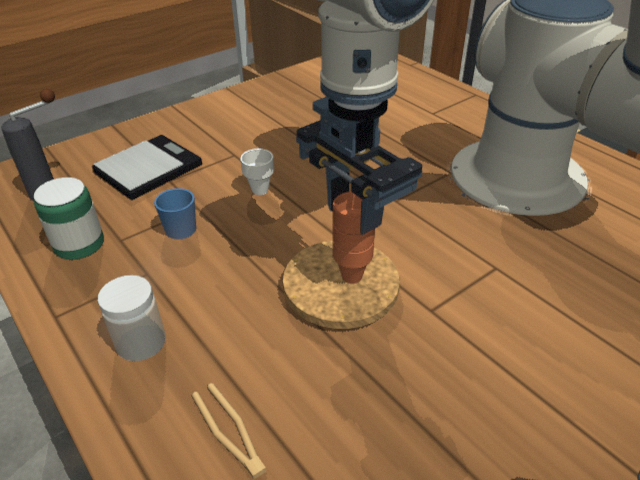

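The picture shows three collars stacked straight at about (353,235), with the cup at its home height. I'll release, back away and verify.

Run:
```python
from h import *
release(0,0)
ctrl.goto([.35,-.35,.27],R1);ctrl.sleep(.5);snap(6);print(ctrl.current_t())
B={n:blobs(mask(cv2.imread(f"pics/{n}6.png"))) for n in("top","scene")}
for n in B:
    for c in B[n]: print(n,cv2.boundingRect(c),rimr(n,c,.179))
```

```text
t 23.1
25.2333
top (277, 241, 38, 41) (array([0.4863, 0.0411]), np.float64(0.0005272823326780906))
scene (333, 192, 43, 91) (array([0.4877, 0.0427]), np.float64(0.0005678594785687407))
```

View pics/scene6.png

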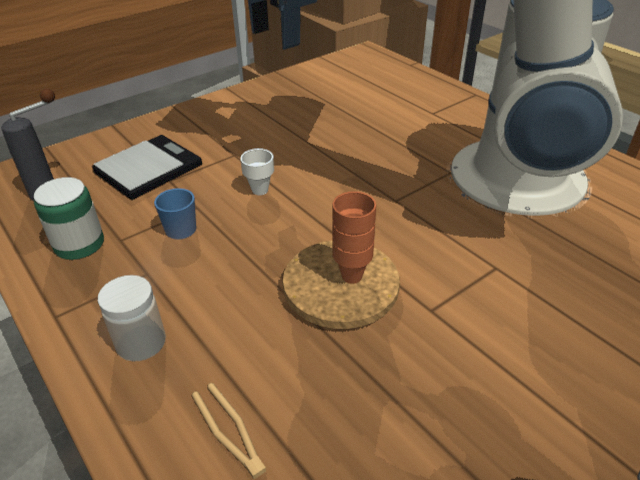

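The three cups stand straight and fully nested, with the top rim at (354,205) and the foot at (352,280). The top rim measures z ≈ 0.179 at (0.487, 0.042), and the white cup at (258,170) hasn't moved.

```bash
python3 -c "
from bench import ctrl
print(ctrl.sign_off())"
```

```text
the job is handed in; nothing more can be done
None
```

The three terracotta cups are nested upright and fully home on the turntable, with the base cup where it stood and the white cup untouched; I handed the job in at about 25 s.

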